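# Start the dust extractor from its control strip

### The job

Start the workshop's dust extractor at its control strip, only by pressing with the closed fingers: first press the raised end of the rocker switch (the end nearest the robot) fully down, then push the square key fully in, and last press the large round button fully down and keep holding it, because the extractor runs only while it is held. The program finishes while the fingers still hold the round button down. Press nothing out of this order, pick nothing up, and leave the things lying round the strip where they are.

Things in the scene. Friction and masses are not known exactly. Their poses are not given: they have to be found in the camera images.
- control_rail: Fixed aluminium plate, 94 x 264 x 8 mm, lying on the table, which carries three grey modules in a row along its y axis at y = +80, 0 and -80 mm; which module sits where differs from start to start. Origin: centre of its underside; z up; its -x side is the side toward the robot. All three modules and their controls are parallel to it.
- run_module: The grey housing, 74 (x) x 70 (y) x 36 mm, that carries the round button; fixed on the plate. Origin: centre of its underside, 8 mm above the table. The other two housings are the same size; all housing tops are 44 mm above the table.
- rocker_near_end (a point): Where to press the rocker: point on the upper face of its raised half, 18 mm from its pivot; moves with the paddle, 57 mm above the table when off, 50 mm when on. The white paddle is 34 mm wide (y) and has two halves, 26 mm long each, in a shallow V; the pivot line is parallel to the plate's y axis, over the middle of the housing, 50 mm above the table.
- rocker (a joint): Angle of the rocker (rad). 0 = off: the half on the robot's side (-x) stands up at 0.4 rad, its edge 60 mm above the table, and the far half is level. 0.4 = fully on, at its stop: the near half is level, 50 mm above the table, and the far half stands up. It stays where it is left; 2 to 4 N at the pressing point move it.
- key_top (a point): Centre of the top of the white square key, 28 x 28 mm with a black square collar, 59 mm above the table when out and 52 mm when in. It is pushed straight down about 7 mm with some 3 N and then stays in.
- square_key (a joint): Travel of the square key (m): 0 out, 0.007 fully in, at its stop.
- button_top (a point): Centre of the top of the white round mushroom button, 44 mm in diameter, 63 mm above the table when up and 56 mm when down. It springs back when let go: 1.5 N start it moving, 4 N hold it fully down.
- round_button (a joint): Travel of the round button (m): 0 up, 0.007 fully down, at its stop.
- wax_tin: Bystander: small round tin, 58 mm wide, 22 mm high, loose on the table on the robot's side of the strip. Origin: centre of its underside.
- sanding_block: Bystander: cork-and-grey sanding block, 49 x 92 x 30 mm, loose on the table beyond the strip. Origin: centre of its underside.
- masking_tape: Bystander: roll of masking tape, 103 mm wide, 25 mm high, lying loose beyond the strip. Origin: centre of its underside.
- clay_whistle: Bystander: clay whistle, 34 x 80 x 29 mm, loose past the right (-y) end of the strip. Origin: centre of its underside.

How it is judged:
By the outcome, as a careful person would: the job done as asked, in the order asked, and still so for the second after the job is handed in, while the arm keeps its last pose, push and grip.
It also fails if it takes over 35 s, if anything falls off the work surface, if the arm or the gripper's body presses on something with over 40 N, if the wrist force passes 120 N, or if a joint passes its speed limit or range.

### The arm

A 6-joint arm with a two-finger parallel gripper is mounted at the origin on a cart in front of the work surface, level with it; the furniture and walls round the work are solid. World frame = base frame: x ahead of the robot, y to its left, z up, the work surface at z = 0. Lengths are in m, angles in rad, forces in N, time in s.
With the tool pointing down it reaches from about 0.35 to 0.8 m from the base axis. Payload 7.3 kg.
Tool frame: the origin (TCP) lies between the finger pads; the fingertips stand 25 mm ahead of it and the grasp point (between the pads) lies 6 mm ahead of it (r.tip_extent is the distance from the TCP to the fingertips, in m); z points along the fingers, y is the line along which they close (so a half turn about z gives the same grasp; the last joint's range is limited). The gripper opens to 85 mm and grips with 20 to 120 N. Pads are 22 mm wide; open, the fingers measure 114 mm over their backs; the gripper's body (76 mm by 85 mm) begins 54 mm behind the grasp point. The pads swing forward as they close: fully open they stand 13 mm farther back than shut.
Start: joints at [1.045, 0.342, 1.524, -0, 1.275, -0.146], TCP at [0.195, 0.488, 0.256] pointing down, gripper open.
Joint ranges: [-2.53, 2.53], [-0.77, 2.02], [0.04, 2.7], [-1, 4.14], [0.28, 2.66], [-3.11, 3.11]. Speed limits (rad/s): [2.57, 2.57, 3.14, 3.14, 3.14, 3.14].

### API

Orientations are given as a unit quaternion [x, y, z, w].
In Python, from workcell import r, command_gripper, optics gives the robot as it stands. The module is installed in compiled form; this text tells all that it offers. Calls block until the motion is done:
- r.reach(position, orientation): joint-space move of the TCP to a pose.
- r.move_straight(position, orientation=None, speed=0.15, max_force=None): straight line of the TCP; orientation=None keeps the orientation; speed is the mean speed in m/s. With max_force (N) it stops when the force on the tool has changed by that much, and returns True; else False.
- r.movej(angles): joint-space move.
- command_gripper(opening, force=None): finger opening in m; force is the grip in N (None keeps the last); returns when the fingers have stopped.
- r.hold(seconds).
- r.solve_ik(position, orientation): joint angles nearest the present ones, or None.
- r.read_state(): the state.
- optics.get_image(name): name is "scene" or "side" or "wrist"; returns (picture, depth): 420x560x3 uint8, red, green, blue; 420x560 float32, m along the optical axis (not along the pixel's ray), 0 where there is no reading.
- optics.camera_model(name): a dict with "K" (3x3 intrinsics, pixels), "R" (3x3) and "t" (3): a world point X has camera coordinates R X + t; the wrist camera has in their place "tool_from_camera" (4x4, takes a point from camera to tool coordinates, whose origin is the TCP and whose axes are the flange's). Camera axes: x right, y down, z forward; pixel columns grow to the right and rows downward; lengths in m; the calibration is good to about 2 mm. A picture is of the moment at which its call begins: read the wrist's pose just before it. camera_model takes no time and is no camera call.
A pose or a line that the arm cannot do raises r.PlanningError and nothing moves.
- r.finish_job(): hands the job in; it is judged then, once.
The state is a dict: "time_s": time; "joint_positions": joint angles; "dq": joint speeds; "tau": joint torques, N m; "eef_pos": TCP position; "eef_rot": TCP orientation; "contact_force": force on the tool from outside, world axes, zero at the start; "torque": the same for the moment, N m; "grip_width": finger opening in m; "grip_force": force on a finger pad.
Only numpy, scipy, OpenCV 4.12 (cv2) and the standard library are available. Lean on these libraries where they do the work, as an engineer would, in place of code of your own. Each camera call takes 0.05 s, during which the arm holds its last target. There are 200 camera calls.

## Working session

There is one attempt and no reset: what is moved stays moved. The work goes in short steps, each a Python script; the robot and the scene stay as the last script left them, time stands still between calls to the robot, and variables do not carry over. Pictures are saved under pics/ and viewed, at most 10 in all, crops included, and the job is handed in when it is done.

```bash
mkdir -p pics; python3 - <<'E'
from workcell import r, optics
import cv2,numpy as np
for n in ("scene","side"):
    p,d=optics.get_image(n); cv2.imwrite(f"pics/{n}1.png",p[:,:,::-1]); np.savez(f"{n}1.npz",p=p,d=d,**{k:np.array(v) for k,v in optics.camera_model(n).items()})
    print(n,optics.camera_model(n))
print(optics.camera_model("wrist")); s=r.read_state(); print(s['time_s'],s['eef_rot'],s['eef_pos'],r.tip_extent)
E
```

```text
scene {'K': array([[436.35276313,   0.        , 281.07299069],
       [  0.        , 436.35276313, 213.36044395],
       [  0.        ,   0.        ,   1.        ]]), 'R': array([[ 0.63667518, -0.77112049,  0.00423126],
       [-0.48969693, -0.40854448, -0.77025211],
       [ 0.59568585,  0.48832837, -0.63772547]]), 't': array([-0.33538578,  0.37154505,  0.48382803])}
side {'K': array([[467.79087951,   0.        , 280.108913  ],
       [  0.        , 467.79087951, 208.61730929],
       [  0.        ,   0.        ,   1.        ]]), 'R': array([[-0.99831336, -0.05342222, -0.02272661],
       [-0.01542179,  0.62142678, -0.78332045],
       [ 0.05596965, -0.78164878, -0.62120252]]), 't': array([0.59654724, 0.0235919 , 1.0013753 ])}
{'K': array([[362.5173839 ,   0.        , 284.27567667],
       [  0.        , 362.5173839 , 207.91856538],
       [  0.        ,   0.        ,   1.        ]]), 'tool_from_camera': array([[-8.72948813e-04, -9.45158100e-01, -3.26612007e-01,
         8.34565611e-02],
       [ 9.99999527e-01, -9.64845380e-04,  1.19355765e-04,
         1.95512863e-04],
       [-4.27940154e-04, -3.26611749e-01,  9.45158496e-01,
        -1.15838243e-01],
       [ 0.00000000e+00,  0.00000000e+00,  0.00000000e+00,
         1.00000000e+00]])}
0.1 [ 1.88781084e-01  9.82018963e-01 -6.33184196e-04 -2.38408943e-04] [0.19444852 0.48732591 0.25570464] 0.025
```

View pics/scene1.png

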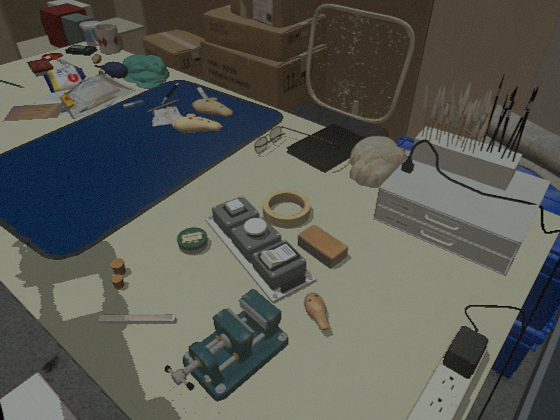

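View pics/side1.png

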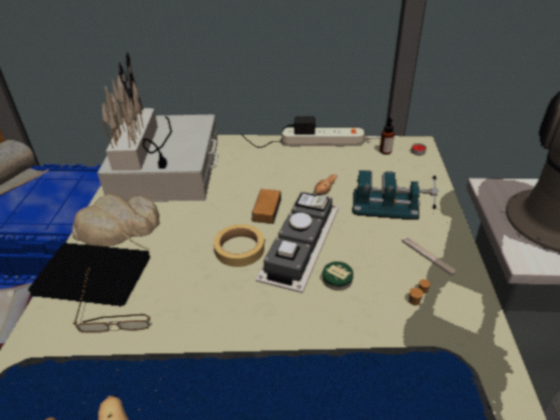

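The scene view shows the key at about (235,208), the round button at (257,228) and the rocker at (279,256). In the side view they are at (288,248), (301,221) and (313,202). The vise stands on the robot's side of the strip. I'll segment the white blobs and cast rays.

```bash
cat > h.py <<'E'
import numpy as np,cv2
def ray(K,R,t,uv,z):
    d=R.T@np.linalg.solve(K,np.array([*uv,1.])); c=-R.T@t
    return c+d*(z-c[2])/d[2]
def blobs(p,box,thr=125,amin=40):
    x0,y0,x1,y1=box
    m=np.zeros(p.shape[:2],np.uint8)
    q=p[y0:y1,x0:x1].astype(int)
    m[y0:y1,x0:x1]=(q.min(2)>thr)&(q.max(2)-q.min(2)<35)
    n,_,st,c=cv2.connectedComponentsWithStats(m,connectivity=4)
    return [(c[i].round(1),st[i].tolist()) for i in range(1,n) if st[i,4]>=amin]
E
python3 - <<'E'
from h import *
G={"scene":[((235,208),.059),((257,228),.063),((279,256),.052)],"side":[((288,248),.059),((301,221),.063),((313,202),.052)]}
for n,box in (("scene",(205,190,320,300)),("side",(255,185,345,290))):
    a=np.load(n+"1.npz"); print(n)
    for uv,z in G[n]: print(uv,ray(a['K'],a['R'],a['t'],uv,z).round(3), a['p'][uv[1],uv[0]])
    for th in(100,130,150): print(th,blobs(a['p'],box,th))
a=np.load("scene1.npz")
for uv in [(205,375),(170,375),(245,290),(285,345),(265,295)]:
  # vise extents by depth
  d=a['d'][uv[1],uv[0]]; X=a['R'].T@(np.linalg.solve(a['K'],[*uv,1])*d-a['t']); print(uv,X.round(3))
v=[cv2.resize(np.load(n+"1.npz")['p'][y0:y1,x0:x1,::-1],(390,390),interpolation=cv2.INTER_CUBIC) for n,(x0,y0,x1,y1) in (("scene",(200,185,330,315)),("side",(245,180,355,290)))]
cv2.imwrite("pics/c1.png",np.hstack(v))
E
```

```text
scene
(235, 208) [0.564 0.148 0.059] [145 149 148]
(257, 228) [0.544 0.072 0.063] [143 148 150]
(279, 256) [0.523 0.002 0.052] [131 134 122]
100 [(array([232.4, 249.5]), [205, 190, 87, 110, 4433]), (array([305.1, 245.8]), [273, 190, 47, 110, 1399]), (array([287. , 208.8]), [272, 202, 31, 14, 284]), (array([277.2, 254.5]), [261, 244, 35, 24, 436])]
130 [(array([234.3, 203.9]), [226, 199, 17, 11, 106]), (array([243.5, 260.6]), [205, 218, 80, 82, 553]), (array([254.7, 225.1]), [245, 218, 21, 15, 244]), (array([278.8, 254.1]), [263, 245, 32, 18, 202])]
150 []
side
(288, 248) [0.573 0.168 0.059] [190 191 193]
(301, 221) [0.55  0.094 0.063] [193 193 197]
(313, 202) [0.526 0.018 0.052] [189 188 173]
100 [(array([302.8, 238.5]), [255, 188, 86, 102, 1961]), (array([275.1, 217.5]), [265, 206, 16, 20, 42]), (array([286.9, 247. ]), [278, 240, 19, 15, 205])]
130 [(array([311.8, 199.8]), [299, 194, 27, 12, 234]), (array([308.2, 254.8]), [255, 204, 86, 86, 875]), (array([300.3, 219.7]), [290, 213, 22, 15, 248]), (array([287. , 246.8]), [279, 241, 17, 13, 163])]
150 [(array([310.3, 200.1]), [299, 195, 26, 10, 169]), (array([315.4, 251.7]), [290, 206, 48, 84, 435]), (array([300.4, 219.6]), [291, 213, 20, 14, 221]), (array([287. , 246.6]), [279, 241, 17, 12, 142]), (array([261.3, 275.6]), [256, 270, 11, 12, 62])]
(205, 375) [ 0.293 -0.055  0.031]
(170, 375) [0.27  0.    0.001]
(245, 290) [ 0.46   0.028 -0.001]
(285, 345) [ 0.417 -0.098  0.002]
(265, 295) [ 0.474 -0.007 -0.001]
```

View pics/c1.png

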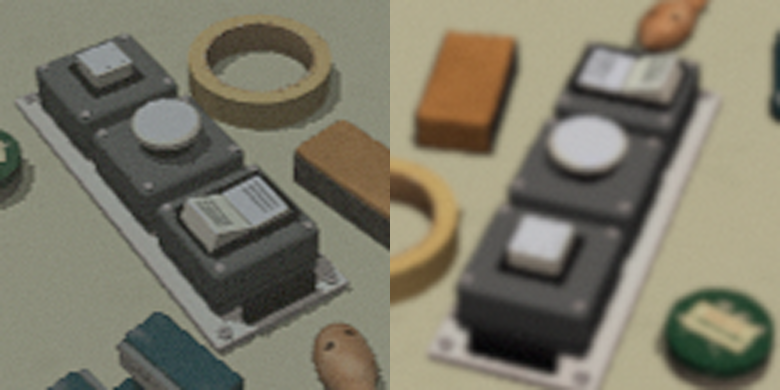

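The crops confirm the order along the rail from +y is key, round button, rocker, with yaw about -17°. Next I'll move above the strip with the fingers closed and take one wrist look.

```bash
python3 - <<'E'
from h import *
from workcell import r, optics, command_gripper
ya=np.radians(-17); a=(np.pi+ya)/2; q=[np.cos(a),np.sin(a),0,0]
command_gripper(0.0,40)
r.reach([0.53,0.085,0.22],q)
s=r.read_state(); p,d=optics.get_image("wrist")
print(s['time_s'],s['eef_pos'],s['eef_rot'],s['contact_force'],s['grip_width'])
cm=optics.camera_model("wrist")
from scipy.spatial.transform import Rotation as Ro
T=np.eye(4);T[:3,:3]=Ro.from_quat(s['eef_rot']).as_matrix();T[:3,3]=s['eef_pos']
W=T@np.array(cm['tool_from_camera']); R=W[:3,:3].T; t=-R@W[:3,3]
np.savez("wrist1.npz",p=p,d=d,K=cm['K'],R=R,t=t); cv2.imwrite("pics/w1.png",p[:,:,::-1])
E
```

```text
2.7667 [0.52981134 0.08590104 0.22012852] [1.47253026e-01 9.89098843e-01 1.58496929e-04 2.83775824e-05] [-0.05090497  1.49626657  0.04012076] 3.546492339542685e-05
```

View pics/w1.png

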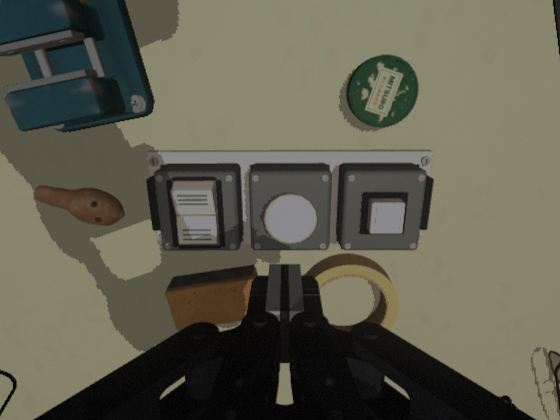

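The strip is nearly parallel to the image, which has the robot side at the top. The rocker pivot is at about (196,214) with its near half above it. The round button is at (290,218) and the key top at (387,216). Now I'll measure these.

```bash
python3 - <<'E'
from h import *
a=np.load("wrist1.npz");K,R,t,p=[a[k] for k in('K','R','t','p')]
for th in (110,130,150,170): print(th,blobs(p,(160,170,420,250),th,80))
f=lambda uv,z:ray(K,R,t,uv,z).round(4)
print("piv",f((197,214.5),.050),"edge",f((194,181),.060),"btn",f((290.5,218),.063),"key",f((387,216.5),.059))
print("screws",f((154,160),.008),f((425,160),.008), "housing tops corners", f((167,178),.044),f((415,178),.044),f((163,246),.044),f((413,246),.044))
for n,uvs in (("scene",[((234.3,203.9),.059),((254.7,225.1),.063)]),("side",[((287,246.7),.059),((300.4,219.7),.063)])):
    b=np.load(n+"1.npz")
    for uv,z in uvs: print(n,ray(b['K'],b['R'],b['t'],uv,z).round(4))
for uv in((387,216),(290,218),(197,214),(194,190),(290,240)):
    d=a['d'][uv[1],uv[0]];print(uv,(R.T@(np.linalg.solve(K,[*uv,1])*d-t)).round(4))
# vise height
v=a['d'][0:130,0:150]; yy,xx=np.mgrid[0:130,0:150]; P=(np.linalg.inv(K)@np.stack([xx*v,yy*v,v]).reshape(3,-1))
X=R.T@(P-t[:,None]); print("vise zmax",np.percentile(X[2],99.5), X[:,X[2]>.05].max(1))
crop=p[150:260,140:440,::-1]; cv2.imwrite("pics/w1c.png",cv2.resize(crop,None,fx=2.6,fy=2.6,interpolation=cv2.INTER_CUBIC))
E
```

```text
110 [(array([243.3, 193.3]), [241, 170, 7, 52, 165]), (array([194.3, 202. ]), [173, 190, 42, 25, 732]), (array([290.5, 218.4]), [266, 195, 51, 48, 1902]), (array([387.1, 217.4]), [370, 203, 35, 30, 965]), (array([201.2, 224. ]), [183, 216, 34, 21, 503])]
130 [(array([243. , 195.8]), [242, 173, 4, 48, 88]), (array([195.4, 201.7]), [173, 191, 40, 23, 361]), (array([290.5, 219.1]), [267, 197, 48, 45, 1648]), (array([387.4, 217.9]), [371, 204, 33, 29, 860]), (array([201.3, 223.5]), [184, 217, 32, 19, 399])]
150 []
170 []
piv [0.5288 0.0098 0.05  ] edge [0.4992 0.0214 0.06  ] btn [0.55   0.0852 0.063 ] key [0.5732 0.1604 0.059 ]
screws [ 0.4793 -0.023   0.008 ] [0.5518 0.2142 0.008 ] housing tops corners [ 0.4931 -0.0042  0.044 ] [0.5532 0.1923 0.044 ] [ 0.5493 -0.0319  0.044 ] [0.614  0.1795 0.044 ]
scene [0.5723 0.1581 0.059 ]
scene [0.5476 0.081  0.063 ]
side [0.5746 0.1644 0.059 ]
side [0.5512 0.0903 0.063 ]
(387, 216) [0.5736 0.1609 0.0571]
(290, 218) [0.5504 0.0847 0.0615]
(197, 214) [0.5287 0.0096 0.0488]
(194, 190) [0.5069 0.0172 0.0556]
(290, 240) [0.5694 0.079  0.0606]
vise zmax 0.07058485754540203 [0.4500094  0.11028759 0.33596548]
```

View pics/w1c.png

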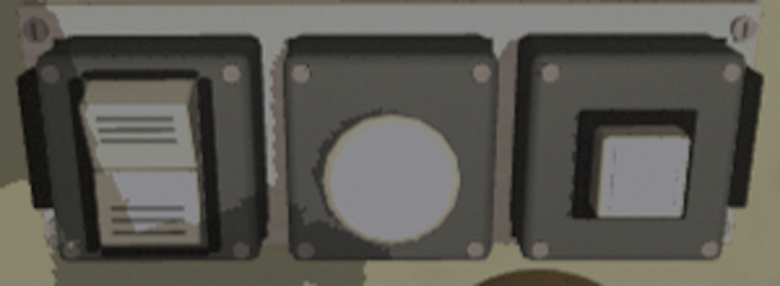

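Heights and 80 mm spacing check out: pivot (0.527, 0.009), button (0.550, 0.085), key (0.573, 0.161), yaw -17°. I'll press the rocker first.

```bash
cat > m.py <<'E'
from h import *
from workcell import r, optics
a=(np.pi+np.radians(-17))/2; q=[np.cos(a),np.sin(a),0,0]
def press(xy,ztop,zstop,F,lift=True):
    r.reach([*xy,.115],q)
    r.move_straight([*xy,ztop+.025+.006],q,speed=.08)
    hit=r.move_straight([*xy,zstop+.025-.006],q,speed=.02,max_force=F)
    r.hold(.3); s=r.read_state()
    print(hit,"tip",(s['eef_pos']-[0,0,.025]).round(4),"F",s['contact_force'].round(2),"t",s['time_s'])
    if lift: r.move_straight([*xy,.115],q,speed=.08)
def look(name):
    p,d=optics.get_image("wrist"); cv2.imwrite(f"pics/{name}.png",p[:,:,::-1])
E
python3 - <<'E'
from m import *
press([.5105,.0141],.060,.050,14)
r.reach([0.53,0.085,0.22],q); look("w2")
E
```

```text
True tip [0.5101 0.0142 0.05  ] F [-2.52  0.58  8.49] t 4.9417
```

View pics/w2.png

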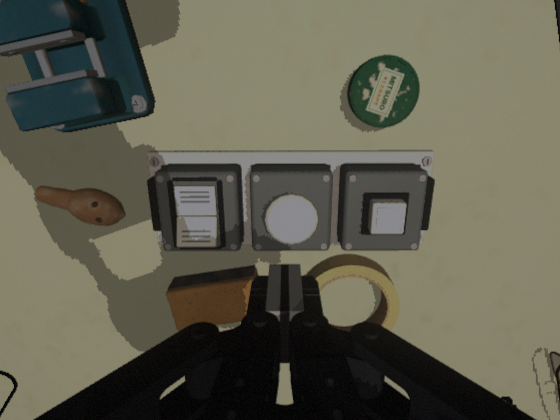

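The rocker has tipped: its near half at (196,195) is now flat with no front face showing. The tip bottomed at exactly 50 mm with the force rising, so it is fully on. The key is next, with a depth check of both.

```bash
python3 - <<'E'
from m import *
press([.5734,.161],.059,.052,14)
r.reach([0.53,0.085,0.22],q)
p,d=optics.get_image("wrist"); cv2.imwrite("pics/w3.png",p[:,:,::-1])
w=np.load("wrist1.npz");K,R,t=w['K'],w['R'],w['t']
def z(u,v):
    m=np.median(d[v-3:v+4,u-3:u+4]);return (R.T@(np.linalg.solve(K,[u,v,1])*m-t))[2].round(4)
print("near half",[z(196,v) for v in(189,195,201,207)],"key",z(387,216),"btn",z(290,218),"housing",z(260,180))
E
```

```text
True tip [0.5736 0.1611 0.0521] F [-0.76 -0.02  5.42] t 8.2833
near half [np.float64(0.0492), np.float64(0.0495), np.float64(0.0492), np.float64(0.0491)] key 0.0516 btn 0.0622 housing 0.0433
```

View pics/w3.png

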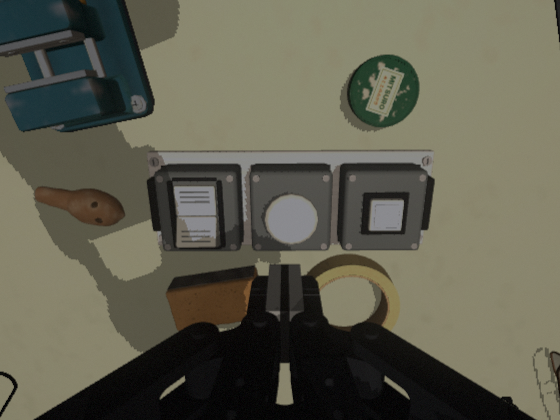

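The key sits low in its collar at (387,215), and depth gives the rocker level at about 50 mm and the key at about 52 mm. I'll press the round button now and hold it.

```bash
python3 - <<'E'
from m import *
press([.550,.085],.063,.056,16,lift=False)
r.hold(.5); s=r.read_state(); print("tip",(s['eef_pos']-[0,0,.025]).round(4),s['contact_force'].round(2),s['time_s'])
E
```

```text
True tip [0.5502 0.085  0.056 ] F [-1.76  0.04  7.6 ] t 11.4917
tip [0.5503 0.085  0.056 ] [-1.97 -0.35  9.  ] 11.9917
```

The tip is at the 56 mm stop with 9 N. I'll add a little more push for margin, check it, and hand in.

```bash
python3 - <<'E'
from m import *
p=r.read_state()['eef_pos']
r.move_straight([.5503,.085,p[2]-.002],q,speed=.01,max_force=10)
r.hold(.5); s=r.read_state(); F=s['contact_force']; z=s['eef_pos'][2]-.025; print(z,F.round(2),s['time_s'])
if F[2]>6 and z<.0565: print(r.finish_job())
E
```

```text
0.056005151904667906 [-2.53 -0.94  7.24] 12.7
the job is handed in; nothing more can be done
None
```

I pressed the rocker, the square key and the round button fully down in that order, and handed the job in at 12.7 s with the fingers still holding the round button at its stop with about 7 N.

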